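Cover from slot tray into its nest

TASK

From the grey slot tray take the housing cover that has one rounded end and a single block-shaped boss, lay it boss up on the black mat and let go of it. Then take it again by its boss and seat it flat and fully home in the fixture's matching pocket. Leave the two other covers in the tray, the screwdriver and the bottle where they are.

Things in the scene. Friction and masses are not known exactly. Their poses are not given: they have to be found in the camera images.
- cover: Teal plastic cover to seat, 0.14 kg: plate 120 x 66 x 18 mm (x, y, z), square at -x, a half circle of radius 33 at +x. A block boss 44 x 26 x 22 mm stands centred on its +z face. Origin: centre of the flat back (z = 0); z out through the boss, x to the rounded end. In the tray it stands on a long edge, origin 33 mm above the slot floor, z along the tray's +y, x along the tray's +x.
- cover_nose (a point): Tip of the cover's rounded end, on the back face, 60 mm along +x from the cover's origin.
- spare_a: Another teal cover, to be left alone: plate 120 x 66 x 18 mm with two square ends and two round bosses (26 mm across, 22 mm high, at x = +32 and -32 mm on the +z face). Origin and axes as for the cover; stands in a slot in the same way.
- spare_b: The same as spare_a, in another slot.
- tray: Fixed grey slot tray, 150 x 215 mm (x, y), origin at the centre of its underside, floor 6 mm thick. Three slots along x at y = -80, 0, +80 mm, each 126 x 22 mm between ribs 6 mm thick and 16 mm high (rib tops 22 mm above the origin). The covers stand in them in random order, top edges 72 mm above the tray's origin.
- fixture: Fixed fixture: aluminium plate 170 x 110 x 10 mm with a black rim, 14 mm high and 12 mm thick, round a pocket of the cover's outline with 1.2 mm clearance all round, no chamfer. Origin: centre of the underside, below the pocket's centre; x to the pocket's rounded end. Rim top 24 mm above the origin; a seated plate stands 4 mm proud of it.
- pocket (a point): Centre of the pocket's floor, 10 mm above the fixture's origin: the seated cover's origin comes here, x axes parallel.
- pocket_nose (a point): On the pocket floor, 60 mm along the fixture's +x from the pocket's centre: the seated cover's nose comes here.
- mat: Fixed black rubber mat, 420 x 860 x 2 mm, on which everything stands; origin at the centre of its underside, its top at world z = 0.002.
- screwdriver: Bystander: screwdriver about 190 mm long lying on the far part of the mat, handle towards its -x.
- oil_bottle: Bystander: white bottle, 48 mm across, 110 mm high, standing on the far part of the mat; origin at the centre of its underside.
Not all that is in view belongs to the job. Leave any yellow look-alike of the cover alone.

How it is judged:
On the way, in this order (a step that is already met when the one before it is completed fails the run):
1. the cover has been lifted clear of the tray's ribs (its origin more than 70 mm above the tray's underside) (z of cover in the frame of tray above 0.07 m), for 0.1 s.
2. the cover lies boss up with its back flat on the mat, let go by the fingers (height (world z) of cover below 0.006 m and angle between cover's own z axis and vertical below 0.1 rad and linear speed of cover below 0.03 m/s and contact force between the fingers and cover below 0.1 N), for 0.2 s.
At the end, for the whole second after the job is handed in: The cover rests boss up in the fixture's pocket: its origin within 4 mm sideways of the pocket's centre and less than 2.5 mm above the floor, its nose within 6 mm of the pocket's nose, tilted less than 2 degrees, at rest and let go (horizontal distance between cover and pocket below 0.004 m and horizontal distance between cover_nose and pocket_nose below 0.006 m and z of cover in the frame of pocket below 0.0025 m and angle between cover's own z axis and vertical below 0.035 rad and linear speed of cover below 0.02 m/s and contact force between the fingers and cover below 0.1 N); the robot touches nothing.
It fails at once if another cover moved more than 15 mm (distance of any of spare_a, spare_b from where it was at the start of the episode above 0.015 m).
It fails at once if the screwdriver or the bottle moved more than 20 mm (distance of any of screwdriver, oil_bottle from where it was at the start of the episode above 0.02 m).
It also fails if it takes over 54 s, if anything falls off the work surface, if the arm or the gripper's body presses on something with over 40 N, if the wrist force passes 120 N, or if a joint passes its speed limit or range.

ROBOT

A 7-joint arm with a two-finger parallel gripper is mounted at the origin on the work surface. World frame = base frame: x ahead of the robot, y to its left, z up, the work surface at z = 0. Lengths are in m, angles in rad, forces in N, time in s.
With the tool pointing down it reaches from about 0.4 to 0.875 m from the base axis. Payload 6.5 kg.
Tool frame: the origin (TCP) lies at the very end of the fingers, on their centre line; the grasp point (between the pads) lies manip.grip_depth behind it (manip.grip_depth is the distance from the TCP to the grasp point, in m); z points along the fingers, y is the line along which they close (so a half turn about z gives the same grasp; the last joint's range is limited). The gripper opens to 88 mm and grips with 3 to 60 N. Pads are 18 mm wide; open, the fingers measure 123 mm over their backs; the gripper's body (75 mm by 187 mm) begins 45 mm behind the grasp point.
Start: joints at [-1.232, 0.536, -0.004, 1.538, 0.003, 1.067, -0.071], TCP at [0.256, 0.597, 0.211] pointing down, gripper open.
Joint ranges: [-2.7, 2.7], [-0.37, 2.16], [-1.27, 1.26], [0.24, 2.4], [-1.31, 4.45], [0.19, 1.91], [-2.76, 2.76]. Speed limits (rad/s): [2.39, 2.39, 3.14, 3.14, 3.14, 3.14, 3.14].

INTERFACE

Orientations are given as a unit quaternion [w, x, y, z].
In Python, from station import manip, vision gives the robot as it stands. The module is installed in compiled form; this text tells all that it offers.
- The arm moves only by the tool move_arm, never from a script. Its argument "steps" is a list of rows, each an object with "xyz": the shift along the tool's x, y, z in units of 0.025 m (1.0 is 0.025 m), a list of three; "yaw": the turn about the tool's z in units of 0.1 rad (1.0 is 0.1 rad); "claw": the finger opening in mm, from 0 to 88.1. In form: [{"xyz": [x, y, z], "yaw": yaw, "claw": claw}, ...]. A call has 1 to 10 rows; each row shifts and turns the commanded pose from where the row before left it, along the tool's axes as they then stand; what a row does not reach is not made up. A row lasts 1/8 s, in which the tool goes at most 62.5 mm and 10.7 degrees, less where a joint would pass 70% of its speed; a pose out of reach is approached as far as the arm can. A call with a number of a shift or a turn outside -1 to 1 is refused whole. A call with a gripper value outside its range is refused whole. The fingers move at their own pace and stop on an object; "squeeze" is the grip in N (left out, the last holds). Time passes only in rows, so rows that do not move let the fingers close. It gives the time, the measured TCP pose, the force, the opening and the grip force at its end, in the units of the state.
- manip.read_state(): the state, without advancing time (a new reading comes with each control period).
- vision.capture(name): name is "scene" or "side" or "wrist"; returns a dict with "color" (400x640x3 uint8, blue, green, red), "range_z" (400x640 float32, m along the optical axis (not along the pixel's ray), 0 where there is no reading), "fx", "fy", "cx", "cy" (pixels), "distortion" ([k1, k2, p1, p2, k3] as OpenCV has them; the pictures are not rectified), "R" (3x3) and "t" (3): a world point X has camera coordinates R X + t. Camera axes: x right, y down, z forward; pixel columns grow to the right and rows downward; lengths in m; the calibration is good to about 2 mm. A picture is of the moment at which its call begins.
- manip.hand_in(): hands the job in; it is judged then, once.
The state is a dict: "time_s": time; "joint_pos": joint angles; "qvel": joint speeds; "tau": joint torques, N m; "ee_pos": TCP position; "tcp_rot": TCP orientation; "wrist_force": force on the tool from outside, world axes, zero at the start; "ft_torque": the same for the moment, N m; "gripper_width": finger opening in m; "grasp_force": force on a finger pad.
Only numpy, scipy, OpenCV 4.12 (cv2) and the standard library are available. Lean on these libraries where they do the work, as an engineer would, in place of code of your own. Each camera call takes 0.05 s, during which the arm holds its last target. There are 200 camera calls.

## Working session

There is one attempt and no reset: what is moved stays moved. The work goes in short steps, Python scripts to look and compute and a tool call to move; the robot and the scene stay as the last step left them, time stands still between calls to the robot, and variables do not carry over. Pictures are saved under pics/ and viewed, at most 10 in all, crops included, and the job is handed in when it is done.

Besides the shell and the picture viewer there is one more tool, called by a JSON object that holds its "op" and its "data", one argument or row to a line. move_arm: Moves the arm, as the interface text tells. Shifts and turns lie within -1 to 1; 1 stands for 0.025 m of shift or 0.1 rad of turn. Its arguments: {"type":"object","properties":{"steps":{"type":"array"},"squeeze":{"type":"number"}},"required":["steps"]}

```bash
mkdir -p pics; cat > h.py <<'E'
import numpy as np, cv2
from station import manip, vision
def cloud(c):
    K=np.array([[c['fx'],0,c['cx']],[0,c['fy'],c['cy']],[0,0,1]],float)
    v,u=np.mgrid[0:400,0:640]
    p=cv2.undistortPoints(np.stack([u,v],-1).reshape(-1,1,2).astype(np.float64),K,np.array(c['distortion'],float)).reshape(400,640,2)
    z=c['range_z'].astype(float); P=np.dstack([p[...,0]*z,p[...,1]*z,z])
    W=(P-np.array(c['t']))@np.array(c['R']); W[z==0]=np.nan
    return W
E
python3 - <<'E'
from h import *
s=manip.read_state(); print(s['time_s'],s['ee_pos'],s['tcp_rot'],s['gripper_width'],manip.grip_depth,s['wrist_force'])
for n in ['scene','side']:
    c=vision.capture(n); cv2.imwrite(f'pics/{n}0.png',c['color']); np.savez(f'{n}0.npz',W=cloud(c),col=c['color'])
    print(n, -np.array(c['R']).T@np.array(c['t']))
E
```

```text
0.0 [0.25574668 0.59686777 0.20994664] [-1.17532457e-04  2.00999851e-01  9.79590899e-01 -8.46582278e-04] 0.08807388654586132 0.0187 [-0.60809567 -0.19264642  0.68472188]
scene [1.01742185 0.36500606 1.09383794]
side [ 0.34223877 -0.95666154  0.64843029]
```

View pics/scene0.png

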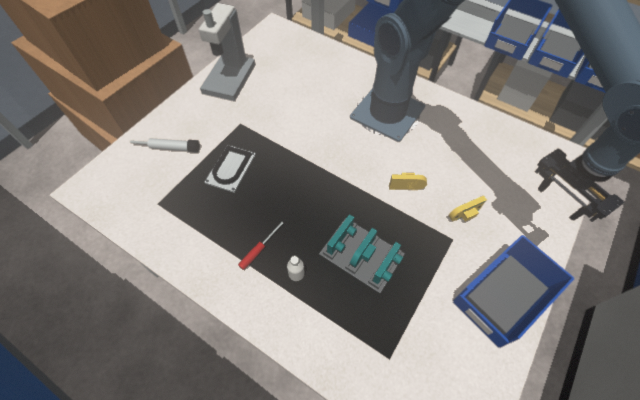

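View pics/side0.png

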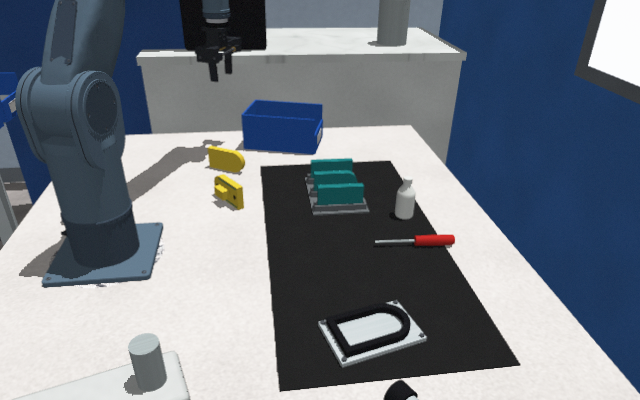

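The scene view shows teal covers at (342,233), (365,247) and (388,262), the fixture at (231,168) and yellow look-alikes at (408,181) and (467,208). The middle teal cover looks like the single-boss, rounded one. An enlarged crop should confirm it.

```bash
python3 - <<'E'
from h import *
a=cv2.imread('pics/scene0.png')[205:300,310:420]; b=cv2.imread('pics/side0.png')[150:220,295:380]
a=cv2.resize(a,(440,380),interpolation=2); b=cv2.resize(b,(340,280),interpolation=2)
o=np.zeros((380,790,3),np.uint8); o[:,:440]=a; o[:280,450:]=b; cv2.imwrite('pics/crop.png',o)
for n in ['scene','side']:
    d=np.load(n+'0.npz'); W=d['W']; hsv=cv2.cvtColor(d['col'],cv2.COLOR_BGR2HSV)
    m=(hsv[...,0]>80)&(hsv[...,0]<97)&(hsv[...,1]>100)&(W[...,2]>0.0)&(W[...,2]<.1)&(W[...,0]>.3)&(W[...,0]<.9)
    P=W[m]; print(n,len(P),P.min(0),P.max(0))
    t=P[P[:,2]>.066]; print('top',len(t), t[:,2].max())
    # cluster by connected dist
    from scipy.cluster.hierarchy import fcluster,linkage
    l=fcluster(linkage(t,'single'),.012,'distance')
    for k in set(l):
        q=t[l==k]
        if len(q)<8: continue
        r=cv2.minAreaRect(q[:,:2].astype(np.float32)*1000); print(len(q),q.mean(0).round(4),r,np.median(q[:,2]))
    # fixture: tops of rim
    H=hsv
    f=(W[...,2]>.007)&(W[...,2]<.045)&(W[...,1]<-.1)&(W[...,0]>.3)&(W[...,0]<.8)&(W[...,1]>-.5)
    q=W[f]; print('fix',len(q),q.mean(0),cv2.minAreaRect(q[:,:2].astype(np.float32)*1000))
E
```

```text
scene 1173 [0.49992218 0.12794804 0.02443463] [0.62477229 0.32781612 0.07810058]
top 684 0.07810057965157038
228 [0.5638 0.1381 0.0715] ((560.8697509765625, 137.57772827148438), (18.497751235961914, 121.93559265136719), 89.4972915649414) 0.07152447408210678
246 [0.5659 0.2975 0.0717] ((563.577392578125, 297.7138366699219), (17.64655303955078, 121.33444213867188), 88.93278503417969) 0.07174651583225466
210 [0.5575 0.2179 0.0712] ((557.3648681640625, 218.10409545898438), (18.437089920043945, 112.472412109375), 89.1429214477539) 0.07148579722226926
fix 1401 [ 0.54549519 -0.33475181  0.01674108] ((552.1279296875, -290.4296875), (392.40850830078125, 193.9475860595703), 68.78099060058594)
side 1979 [0.50028713 0.12101319 0.00171082] [0.65546623 0.41277432 0.07873325]
top 665 0.07873325445177237
165 [0.5627 0.2895 0.0721] ((562.8203735351562, 292.7563171386719), (20.515207290649414, 116.97589111328125), 88.43831634521484) 0.07260855723871364
282 [0.5596 0.1323 0.0728] ((560.9237670898438, 134.8059539794922), (26.522994995117188, 120.8190689086914), 87.74358367919922) 0.0738451143180211
218 [0.5554 0.2121 0.0725] ((556.5133666992188, 215.0176544189453), (26.886812210083008, 108.00040435791016), 88.53760528564453) 0.07340503527919463
fix 4708 [ 0.53524598 -0.34606808  0.01919821] ((553.8792724609375, -382.0057373046875), (171.58627319335938, 234.5044708251953), 14.295206069946289)
```

View pics/crop.png

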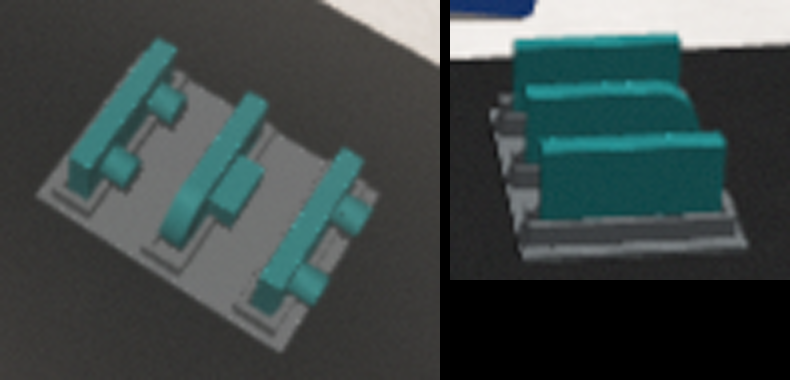

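The crop confirms it. The middle cover (365,247) has one block boss and a rounded end towards world +x. The other two, at (342,233) and (388,262), have two round bosses and square ends. I'll move above the middle cover with the fingers closing across the plate.

{"op": "move_arm", "data": {
  "steps": [
    {"xyz": [0, 0, 0], "yaw": -1, "claw": 60},
    {"xyz": [0, 0, 0], "yaw": -1, "claw": 60},
    {"xyz": [0, 0, 0], "yaw": -1, "claw": 60},
    {"xyz": [0, 0, 0], "yaw": -0.9, "claw": 60},
    {"xyz": [-0.82, -1, 0], "yaw": 0, "claw": 60},
    {"xyz": [-0.82, -1, 0], "yaw": 0, "claw": 60},
    {"xyz": [-0.82, -1, 0], "yaw": 0, "claw": 60},
    {"xyz": [-0.82, -1, 0], "yaw": 0, "claw": 60},
    {"xyz": [-0.82, -1, 0], "yaw": 0, "claw": 60},
    {"xyz": [-0.82, -1, 0], "yaw": 0, "claw": 60}
  ],
  "squeeze": 40
}}

```text
time_s: 1.35
ee_pos: [0.3772, 0.4445, 0.2104]
tcp_rot: [-0.0, 0.007, 1.0, -0.0]
wrist_force: [0.3, 0.1, 0.4]
gripper_width: 0.0599
grasp_force: 0.0
```

{"op": "move_arm", "data": {
  "steps": [
    {"xyz": [-0.82, -1, 0], "yaw": 0, "claw": 60},
    {"xyz": [-0.82, -1, 0], "yaw": 0, "claw": 60},
    {"xyz": [-0.82, -1, 0], "yaw": 0, "claw": 60},
    {"xyz": [-0.82, -1, 0], "yaw": 0, "claw": 60},
    {"xyz": [-0.82, -1, 0], "yaw": 0, "claw": 60},
    {"xyz": [-0.82, -1, 0], "yaw": 0, "claw": 60},
    {"xyz": [-0.82, -1, 0], "yaw": 0, "claw": 60},
    {"xyz": [-0.82, -1, 0], "yaw": 0, "claw": 60},
    {"xyz": [-0.82, -1, 0], "yaw": 0, "claw": 60},
    {"xyz": [0, 0, 0], "yaw": 0, "claw": 60}
  ]
}}

```text
time_s: 2.6
ee_pos: [0.5592, 0.2149, 0.2104]
tcp_rot: [0.0, 0.01, 1.0, -0.001]
wrist_force: [-0.2, -0.6, 0.7]
gripper_width: 0.0595
grasp_force: 0.0
```

```bash
cat >> h.py <<'E'
from scipy.spatial.transform import Rotation as Ro
def tool():
    s=manip.read_state(); q=s['tcp_rot']; R=Ro.from_quat([q[1],q[2],q[3],q[0]]).as_matrix()
    return np.array(s['ee_pos']),R,s
E
python3 - <<'E'
from h import *
p,R,s=tool(); print(s['time_s'],p,R.round(3).tolist(),s['joint_pos'])
c=vision.capture('wrist'); cv2.imwrite('pics/w1.png',c['color']); W=cloud(c)
print('cam',-np.array(c['R']).T@np.array(c['t']))
hsv=cv2.cvtColor(c['color'],cv2.COLOR_BGR2HSV)
m=(hsv[...,0]>80)&(hsv[...,0]<97)&(hsv[...,1]>100)&(W[...,2]>.066)&(W[...,2]<.085)&(abs(W[...,1]-.218)<.03)
q=W[m]; print(len(q),cv2.minAreaRect(q[:,:2].astype(np.float32)*1000),np.median(q[:,2]),q.min(0),q.max(0))
# fixture from fixed cams
for n in ['scene','side']:
    d=np.load(n+'0.npz'); W=d['W']
    f=(W[...,2]>.019)&(W[...,2]<.034)&(np.hypot(W[...,0]-.545,W[...,1]+.30)<.12)
    q=W[f]; print(n,len(q),np.median(q[:,2]),cv2.minAreaRect(q[:,:2].astype(np.float32)*1000))
    h=cv2.cvtColor(d['col'],cv2.COLOR_BGR2HSV); r=(h[...,1]>150)&((h[...,0]<8)|(h[...,0]>172))&(W[...,2]<.06)&(W[...,0]>.4); print('red',W[r].min(0),W[r].max(0))
E
```

```text
2.6 [0.5591826  0.21485489 0.21040471] [[-1.0, 0.02, 0.0], [0.02, 1.0, -0.002], [-0.0, -0.002, -1.0]] [-0.4664391   0.44934417  0.0317257   1.68113894 -0.01436308  1.01203448
  1.1209663 ]
cam [0.48970807 0.21684151 0.38381841]
1863 ((555.0155029296875, 216.79092407226562), (18.119949340820312, 107.74685668945312), 89.15577697753906) 0.07338247976173329 [0.50107917 0.20696214 0.06608925] [0.60893881 0.22617184 0.0760783 ]
scene 408 0.02347833233828446 ((538.38916015625, -320.1545715332031), (148.0315399169922, 96.16624450683594), 14.637812614440918)
red [ 0.70877452 -0.06242366  0.01687819] [ 0.80000648 -0.04080773  0.03158304]
side 1466 0.025871115123350122 ((538.822021484375, -321.73834228515625), (148.34422302246094, 96.7093276977539), 13.774148941040039)
red [ 7.06781933e-01 -7.48332161e-02  3.03624154e-04] [ 0.80157618 -0.04529115  0.03097752]
```

View pics/w1.png

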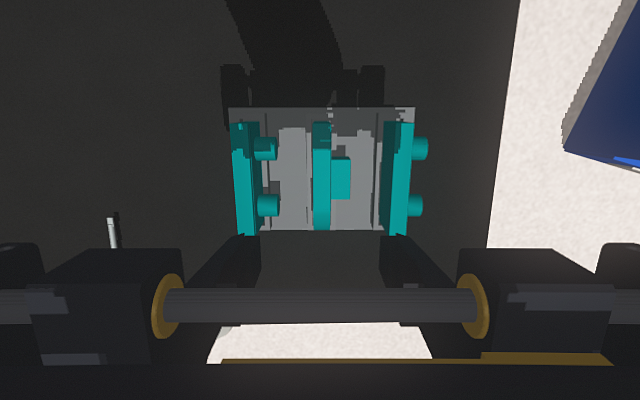

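The wrist view shows the target plate's edge at (321,175) with its boss at (341,178) and a spare on each side. I'll descend and grip the plate's top edge.

{"op": "move_arm", "data": {
  "steps": [
    {"xyz": [0.08, 0.08, 1], "yaw": 0, "claw": 50},
    {"xyz": [0, 0, 1], "yaw": 0, "claw": 50},
    {"xyz": [0, 0, 1], "yaw": 0, "claw": 50},
    {"xyz": [0, 0, 1], "yaw": 0, "claw": 50},
    {"xyz": [0, 0, 1], "yaw": 0, "claw": 50},
    {"xyz": [0, 0, 0.6], "yaw": 0, "claw": 50},
    {"xyz": [0, 0, 0.5], "yaw": 0, "claw": 50},
    {"xyz": [0, 0, 0], "yaw": 0, "claw": 10},
    {"xyz": [0, 0, 0], "yaw": 0, "claw": 10},
    {"xyz": [0, 0, 0], "yaw": 0, "claw": 10}
  ],
  "squeeze": 40
}}

```text
time_s: 3.9
ee_pos: [0.5565, 0.2203, 0.0591]
tcp_rot: [0.001, 0.007, 1.0, 0.0]
wrist_force: [-0.3, 0.6, -0.2]
gripper_width: 0.022
grasp_force: 0.0
```

{"op": "move_arm", "data": {
  "steps": [
    {"xyz": [0, 0, 0], "yaw": 0, "claw": 10},
    {"xyz": [0, 0, 0], "yaw": 0, "claw": 10},
    {"xyz": [0, 0, -0.4], "yaw": 0, "claw": 10},
    {"xyz": [0, 0, -1], "yaw": 0, "claw": 10},
    {"xyz": [0, 0, -1], "yaw": 0, "claw": 10},
    {"xyz": [0, 0, -1], "yaw": 0, "claw": 10}
  ]
}}

```text
time_s: 4.65
ee_pos: [0.5561, 0.22, 0.1449]
tcp_rot: [0.0, 0.007, 1.0, 0.0]
wrist_force: [0.5, 0.2, 0.1]
gripper_width: 0.0101
grasp_force: 0.0
```

```bash
python3 - <<'E'
from h import *
p,R,s=tool(); print(s['time_s'],p,R.round(3).tolist(),s['gripper_width'])
o=[]
for n in ['scene','side','wrist']:
    c=vision.capture(n); W=cloud(c); np.savez(n+'1.npz',W=W,col=c['color'])
    hsv=cv2.cvtColor(c['color'],cv2.COLOR_BGR2HSV)
    m=(hsv[...,0]>80)&(hsv[...,0]<97)&(hsv[...,1]>100)&(W[...,2]>.066)&(W[...,2]<.2)&(abs(W[...,1]-.218)<.03)
    q=W[m]; print(n,len(q),cv2.minAreaRect(q[:,:2].astype(np.float32)*1000),np.median(q[:,2]),q.min(0),q.max(0))
    im=c['color']
    if n=='scene': o.append(cv2.resize(im[190:300,310:430],(390,358)))
    if n=='side': o.append(cv2.resize(im[110:220,290:410],(390,358)))
cv2.imwrite('pics/c2.png',np.hstack(o))
E
```

```text
4.65 [0.55608919 0.22001066 0.14485391] [[-1.0, 0.015, 0.001], [0.015, 1.0, 0.0], [-0.001, 0.0, -1.0]] 0.010069401831951106
scene 150 ((565.1860961914062, 217.6256561279297), (17.832361221313477, 87.90660858154297), 89.47156524658203) 0.07138571873497643 [0.52120244 0.20842254 0.06643323] [0.60916126 0.22655046 0.0762232 ]
side 218 ((557.326904296875, 214.9464569091797), (109.65138244628906, 24.27505874633789), 0.15377740561962128) 0.07344397459008585 [0.50251598 0.20285129 0.06602577] [0.61218492 0.22722174 0.07781393]
wrist 2726 ((555.2875366210938, 216.8468475341797), (18.611013412475586, 108.39064025878906), 88.96822357177734) 0.07340407768977911 [0.50104563 0.20694077 0.06606326] [0.60956585 0.22641742 0.07553741]
```

View pics/c2.png

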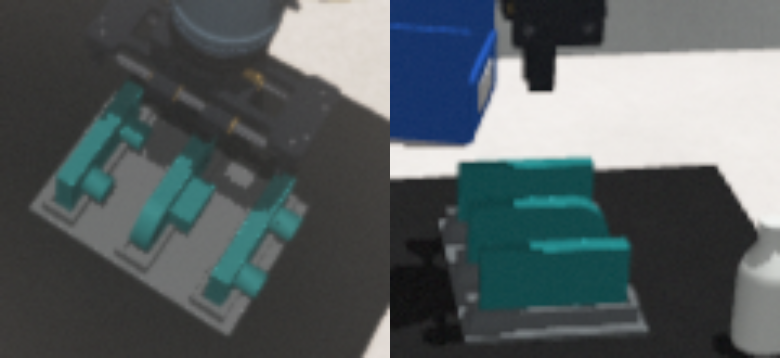

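The cover hasn't moved. It stands at the same place, side crop (535,205), and the fingertips only brushed its top edge and slipped off. I'll grip deeper, beside the boss near the square end, and let the force build before lifting.

{"op": "move_arm", "data": {
  "steps": [
    {"xyz": [0.62, -0.08, 0], "yaw": 0, "claw": 44},
    {"xyz": [0.62, -0.07, 0], "yaw": 0, "claw": 44},
    {"xyz": [0, 0, 0], "yaw": 0, "claw": 44},
    {"xyz": [0, 0, 0.9], "yaw": 0, "claw": 44},
    {"xyz": [0, 0, 0.9], "yaw": 0, "claw": 44},
    {"xyz": [0, 0, 0], "yaw": 0, "claw": 44}
  ],
  "squeeze": 50
}}

```text
time_s: 5.55
ee_pos: [0.524, 0.216, 0.0966]
tcp_rot: [-0.002, 0.007, 1.0, -0.001]
wrist_force: [-0.3, 1.1, -0.4]
gripper_width: 0.044
grasp_force: 0.0
```

{"op": "move_arm", "data": {
  "steps": [
    {"xyz": [0, 0, 0.8], "yaw": 0, "claw": 44},
    {"xyz": [0, 0, 0.8], "yaw": 0, "claw": 44},
    {"xyz": [0, 0, 0.7], "yaw": 0, "claw": 44},
    {"xyz": [0, 0, 0], "yaw": 0, "claw": 10},
    {"xyz": [0, 0, 0], "yaw": 0, "claw": 10},
    {"xyz": [0, 0, 0], "yaw": 0, "claw": 10},
    {"xyz": [0, 0, 0], "yaw": 0, "claw": 10},
    {"xyz": [0, 0, 0], "yaw": 0, "claw": 10},
    {"xyz": [0, 0, 0], "yaw": 0, "claw": 10},
    {"xyz": [0, 0, 0], "yaw": 0, "claw": 10}
  ]
}}

```text
time_s: 6.8
ee_pos: [0.5256, 0.2169, 0.0416]
tcp_rot: [0.001, 0.007, 1.0, 0.0]
wrist_force: [-0.8, -1.2, 5.9]
gripper_width: 0.0167
grasp_force: 50.0
```

{"op": "move_arm", "data": {
  "steps": [
    {"xyz": [0, 0, -0.4], "yaw": 0, "claw": 10},
    {"xyz": [0, 0, -0.8], "yaw": 0, "claw": 10},
    {"xyz": [0, 0, -0.8], "yaw": 0, "claw": 10},
    {"xyz": [0, 0, -0.8], "yaw": 0, "claw": 10},
    {"xyz": [0, 0, -0.8], "yaw": 0, "claw": 10},
    {"xyz": [0, 0, -0.6], "yaw": 0, "claw": 10},
    {"xyz": [0, 0, 0], "yaw": 0, "claw": 10}
  ]
}}

```text
time_s: 7.68
ee_pos: [0.5255, 0.217, 0.1469]
tcp_rot: [0.001, 0.007, 1.0, 0.0]
wrist_force: [-0.1, 0.1, -0.5]
gripper_width: 0.017
grasp_force: 50.0
```

```bash
python3 - <<'E'
from h import *
p,R,s=tool(); print(p,s['gripper_width'],s['grasp_force'])
for n in ['side','wrist']:
    c=vision.capture(n); W=cloud(c)
    hsv=cv2.cvtColor(c['color'],cv2.COLOR_BGR2HSV)
    m=(hsv[...,0]>80)&(hsv[...,0]<97)&(hsv[...,1]>100)&(W[...,2]>.085)&(W[...,2]<.3)
    q=W[m]; q=q[(q[:,2]>.1)]; print(n,len(q),q.min(0).round(4),q.max(0).round(4))
    if n=='side':
        q=q[np.isfinite(q).all(1)]; 
        for x0 in np.arange(.5,.62,.01):
            b=q[abs(q[:,0]-x0)<.005]
            if len(b)>3: print(x0.round(2),b[:,2].min().round(4),b[:,2].max().round(4))
E
```

```text
[0.52548663 0.21697288 0.14685195] 0.017022224892418315 49.99602556228638
side 976 [0.1523 0.1905 0.1124] [0.6208 1.2311 0.2674]
0.5 0.1197 0.1808
0.51 0.1162 0.1841
0.52 0.1145 0.1898
0.53 0.1142 0.1701
0.54 0.114 0.1903
0.55 0.1153 0.1815
0.56 0.1147 0.1817
0.57 0.1126 0.1815
0.58 0.1143 0.1817
0.59 0.1124 0.181
0.6 0.1171 0.1795
0.61 0.1211 0.1733
wrist 5057 [0.4897 0.1721 0.1133] [0.5887 0.2484 0.2713]
```

{"op": "move_arm", "data": {
  "steps": [
    {"xyz": [0.4, -0.93, 0], "yaw": 0, "claw": 10},
    {"xyz": [0.4, -0.93, 0], "yaw": 0, "claw": 10},
    {"xyz": [0.4, -0.93, 0], "yaw": 0, "claw": 10},
    {"xyz": [0.4, -0.93, 0], "yaw": 0, "claw": 10},
    {"xyz": [0.4, -0.93, 0], "yaw": 0, "claw": 10},
    {"xyz": [0.4, -0.93, 0], "yaw": 0, "claw": 10},
    {"xyz": [0.4, -0.93, 0], "yaw": 0, "claw": 10},
    {"xyz": [0.4, -0.93, 0], "yaw": 0, "claw": 10},
    {"xyz": [0, 0, 0], "yaw": 0, "claw": 10}
  ]
}}

```text
time_s: 8.9
ee_pos: [0.4408, 0.0302, 0.1451]
tcp_rot: [-0.001, 0.009, 1.0, -0.0]
wrist_force: [-0.2, -0.1, -0.7]
gripper_width: 0.0169
grasp_force: 50.0
```

{"op": "move_arm", "data": {
  "steps": [
    {"xyz": [0, 0, 0.8], "yaw": 0, "claw": 10},
    {"xyz": [0, 0, 0.8], "yaw": 0, "claw": 10},
    {"xyz": [0, 0, 0.8], "yaw": 0, "claw": 10},
    {"xyz": [0, 0, 0.8], "yaw": 0, "claw": 10},
    {"xyz": [0, 0, 0.7], "yaw": 0, "claw": 10},
    {"xyz": [0, 0, 0.3], "yaw": 0, "claw": 10},
    {"xyz": [0, 0, 0.1], "yaw": 0, "claw": 10},
    {"xyz": [0, 0, 0], "yaw": 0, "claw": 10},
    {"xyz": [0, 0, 0], "yaw": 0, "claw": 10}
  ]
}}

```text
time_s: 10.02
ee_pos: [0.4426, 0.032, 0.0388]
tcp_rot: [0.001, 0.007, 1.0, 0.0]
wrist_force: [-0.1, 0.5, -0.9]
gripper_width: 0.0169
grasp_force: 50.0
```

{"op": "move_arm", "data": {
  "steps": [
    {"xyz": [0, 0, 0.08], "yaw": 0, "claw": 10},
    {"xyz": [0, 0, 0.06], "yaw": 0, "claw": 10},
    {"xyz": [0, 0, 0], "yaw": 0, "claw": 10}
  ]
}}

```text
time_s: 10.4
ee_pos: [0.4421, 0.0318, 0.0355]
tcp_rot: [-0.0, 0.008, 1.0, -0.0]
wrist_force: [-3.2, 0.5, 11.0]
gripper_width: 0.0167
grasp_force: 50.0
```

{"op": "move_arm", "data": {
  "steps": [
    {"xyz": [0, 0, 0], "yaw": 0, "claw": 44},
    {"xyz": [0, 0, 0], "yaw": 0, "claw": 44},
    {"xyz": [0, 0, 0], "yaw": 0, "claw": 44},
    {"xyz": [0, 0, -0.5], "yaw": 0, "claw": 44},
    {"xyz": [0, 0, -1], "yaw": 0, "claw": 44},
    {"xyz": [0, 0, -1], "yaw": 0, "claw": 44},
    {"xyz": [0, 0, -1], "yaw": 1, "claw": 44},
    {"xyz": [0, 0, -0.5], "yaw": 1, "claw": 44},
    {"xyz": [0, 0, 0], "yaw": 1, "claw": 72},
    {"xyz": [0, 0, 0], "yaw": 1, "claw": 72}
  ]
}}

```text
time_s: 11.65
ee_pos: [0.4424, 0.032, 0.1358]
tcp_rot: [0.001, 0.207, 0.978, 0.0]
wrist_force: [-0.0, -0.4, 0.3]
gripper_width: 0.0617
grasp_force: 0.0
```

{"op": "move_arm", "data": {
  "steps": [
    {"xyz": [0, 0, 0], "yaw": 1, "claw": 72},
    {"xyz": [0, 0, 0], "yaw": 1, "claw": 72},
    {"xyz": [0, 0, 0], "yaw": 1, "claw": 72},
    {"xyz": [0, 0, 0], "yaw": 1, "claw": 72},
    {"xyz": [0, 0, 0], "yaw": 1, "claw": 72},
    {"xyz": [0, 0, 0], "yaw": 1, "claw": 72},
    {"xyz": [0, 0, 0], "yaw": 1, "claw": 72},
    {"xyz": [0, 0, 0], "yaw": 1, "claw": 72},
    {"xyz": [0, 0, 0], "yaw": 1, "claw": 72},
    {"xyz": [0, 0, 0], "yaw": 1, "claw": 72}
  ]
}}

```text
time_s: 12.9
ee_pos: [0.4422, 0.0321, 0.1355]
tcp_rot: [-0.0, 0.651, 0.759, 0.0]
wrist_force: [-0.0, -0.1, 0.0]
gripper_width: 0.0721
grasp_force: 0.0
```

{"op": "move_arm", "data": {
  "steps": [
    {"xyz": [0.6, 0.7, 0], "yaw": 1, "claw": 72},
    {"xyz": [0.6, 0.7, 0], "yaw": 0.7, "claw": 72},
    {"xyz": [0, 0, 0], "yaw": 0, "claw": 72},
    {"xyz": [0, 0, 0], "yaw": 0, "claw": 72}
  ]
}}

```text
time_s: 13.4
ee_pos: [0.4729, 0.0648, 0.135]
tcp_rot: [-0.0, 0.712, 0.702, -0.0]
wrist_force: [0.4, -1.1, -0.1]
gripper_width: 0.0721
grasp_force: 0.0
```

```bash
python3 - <<'E'
from h import *
p,R,s=tool(); print(s['time_s'],p,R.round(3).tolist(),s['joint_pos'],s['gripper_width'])
for n in ['scene','side','wrist']:
    c=vision.capture(n); W=cloud(c); np.savez(n+'2.npz',W=W,col=c['color']); cv2.imwrite(f'pics/{n}2.png',c['color'])
    hsv=cv2.cvtColor(c['color'],cv2.COLOR_BGR2HSV)
    m=(hsv[...,0]>80)&(hsv[...,0]<97)&(hsv[...,1]>100)&(W[...,2]<.09)&(abs(W[...,1])<.1)&(abs(W[...,0]-.5)<.15)
    q=W[m]; 
    if len(q): print(n,len(q),q.min(0),q.max(0)); t=q[q[:,2]>.058]; print(len(t),cv2.minAreaRect(t[:,:2].astype(np.float32)*1000) if len(t) else 0)
E
```

```text
13.4 [0.47294737 0.06476474 0.13498984] [[0.013, 1.0, -0.001], [1.0, -0.013, -0.0], [-0.0, -0.001, -1.0]] [-0.55519914  0.37388542  0.39516102  2.0669978  -0.21032254  0.73898712
 -0.04139072] 0.07208660437543359
scene 84 [0.43733671 0.02251257 0.01017732] [0.53875264 0.06288932 0.06493128]
23 ((521.3079223632812, 31.924238204956055), (14.918855667114258, 15.981451988220215), 66.03458404541016)
side 1287 [ 0.41827371  0.01646401 -0.00049932] [0.55195185 0.09603388 0.07105254]
317 ((474.6584167480469, 30.917701721191406), (24.53274154663086, 111.98942565917969), 89.6258544921875)
wrist 6373 [ 4.07791875e-01 -7.85473313e-03 -1.27332072e-04] [0.54630517 0.06296314 0.06935684]
3089 ((472.5966796875, 31.839778900146484), (19.68337059020996, 110.24851989746094), 88.94866180419922)
```

{"op": "move_arm", "data": {
  "steps": [
    {"xyz": [0, 0, 0.9], "yaw": 0, "claw": 72},
    {"xyz": [0, 0, 0.9], "yaw": 0, "claw": 72},
    {"xyz": [0, 0, 0.9], "yaw": 0, "claw": 72},
    {"xyz": [0, 0, 0.6], "yaw": 0, "claw": 72},
    {"xyz": [-0.4, 0, 0], "yaw": 0, "claw": 72},
    {"xyz": [-0.4, 0, 0], "yaw": 0, "claw": 72},
    {"xyz": [-0.4, 0, 0], "yaw": 0, "claw": 72},
    {"xyz": [-0.4, 0, 0], "yaw": 0, "claw": 72},
    {"xyz": [-0.2, 0, 0], "yaw": 0, "claw": 72},
    {"xyz": [0, 0, 0], "yaw": 0, "claw": 72}
  ]
}}

```text
time_s: 14.8
ee_pos: [0.4732, 0.02, 0.0524]
tcp_rot: [0.0, 0.712, 0.702, 0.0]
wrist_force: [-0.7, 0.7, -0.2]
gripper_width: 0.0721
grasp_force: 0.0
```

```bash
cat > chk.py <<'E'
from h import *
p,R,s=tool(); print(s['time_s'],p,s['wrist_force'])
for n in ['side','wrist']:
    c=vision.capture(n); W=cloud(c); np.savez(n+'2.npz',W=W,col=c['color']); cv2.imwrite(f'pics/{n}2.png',c['color'])
    hsv=cv2.cvtColor(c['color'],cv2.COLOR_BGR2HSV)
    m=(hsv[...,0]>80)&(hsv[...,0]<97)&(hsv[...,1]>100)&(W[...,2]<.09)&(abs(W[...,1])<.1)&(abs(W[...,0]-.5)<.15)
    q=W[m]; print(n,len(q),q.min(0).round(4),q.max(0).round(4),np.histogram(q[:,2],np.arange(0,.09,.006))[0])
E
python3 chk.py
```

```text
14.8 [0.47316987 0.02003143 0.05242664] [-0.66892076  0.67428466 -0.20634227]
side 1278 [ 4.187e-01  7.100e-03 -2.000e-04] [0.5512 0.0816 0.0881] [ 98  91  83 109 101  99 110 105 100 100 115 164   0   1]
wrist 13105 [ 0.3946 -0.0067  0.    ] [0.5515 0.0628 0.0836] [ 164  194  178  255  275  271  387 2650 1239  569 1381 5531    0   11]
```

```bash
python3 - <<'E'
from h import *
for n in ['side','wrist']:
    d=np.load(n+'2.npz'); W=d['W']; hsv=cv2.cvtColor(d['col'],cv2.COLOR_BGR2HSV)
    m=(hsv[...,0]>80)&(hsv[...,0]<97)&(hsv[...,1]>100)&(W[...,2]<.09)&(abs(W[...,1])<.1)&(abs(W[...,0]-.48)<.05)
    q=W[m]
    for z in np.arange(.01,.08,.01):
        b=q[abs(q[:,2]-z)<.004]; print(n,z.round(3),len(b),np.percentile(b[:,1],[5,50,95]).round(4) if len(b) else '')
E
```

```text
side 0.01 101 [0.0204 0.0234 0.0262]
side 0.02 114 [0.0195 0.0232 0.026 ]
side 0.03 109 [0.02   0.0232 0.0258]
side 0.04 121 [0.0196 0.0233 0.0266]
side 0.05 123 [0.02   0.0232 0.0259]
side 0.06 125 [0.0193 0.0227 0.0267]
side 0.07 145 [0.0205 0.0271 0.0369]
side 0.08 1 [0.0113 0.0113 0.0113]
wrist 0.01 190 [0.0393 0.0406 0.0417]
wrist 0.02 269 [0.0393 0.0406 0.0623]
wrist 0.03 307 [0.0394 0.0409 0.0625]
wrist 0.04 408 [0.0394 0.0408 0.0624]
wrist 0.05 3384 [0.0398 0.0492 0.0611]
wrist 0.06 1136 [0.0247 0.0399 0.0415]
wrist 0.07 4902 [0.0236 0.0319 0.0398]
wrist 0.08 6 [0.0277 0.0291 0.0302]
```

View pics/wrist2.png

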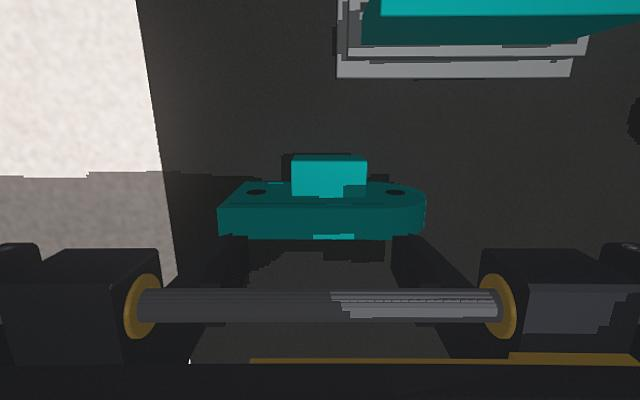

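The cover still stands at (320,210) untouched, with its boss at (329,175), and the fingers passed over its top. The real fingertips must therefore sit higher than the reported TCP, so I'll measure that from the depth images.

```bash
python3 - <<'E'
from h import *
p,R,s=tool()
for n in ['side','wrist']:
    d=np.load(n+'2.npz'); W=d['W']; h=cv2.cvtColor(d['col'],cv2.COLOR_BGR2HSV)
    L=(W-p)@R   # tool coords
    m=(abs(L[...,0])<.03)&(abs(L[...,1])<.07)&(L[...,2]>-.06)&(L[...,2]<.03)&~((h[...,0]>80)&(h[...,0]<97)&(h[...,1]>100))
    q=L[m]; print(n,len(q))
    for lo in np.arange(-.06,.03,.005):
        b=q[(q[:,2]>=lo)&(q[:,2]<lo+.005)]
        if len(b): print(lo.round(3),len(b),b.min(0).round(3),b.max(0).round(3))
E
```

```text
side 163
-0.06 22 [-0.014 -0.051 -0.06 ] [-0.006  0.052 -0.055]
-0.055 24 [-0.014 -0.051 -0.055] [-0.005  0.05  -0.05 ]
-0.05 23 [-0.013 -0.05  -0.05 ] [-0.005  0.05  -0.045]
-0.045 24 [-0.014 -0.048 -0.045] [-0.005  0.051 -0.04 ]
-0.04 24 [-0.012 -0.048 -0.04 ] [-0.005  0.051 -0.035]
-0.035 20 [-0.013 -0.048 -0.035] [-0.006  0.048 -0.03 ]
-0.03 3 [-0.009 -0.037 -0.029] [-0.007  0.046 -0.029]
-0.02 10 [ 0.017 -0.051 -0.018] [ 0.022  0.023 -0.015]
-0.015 6 [ 0.019 -0.053 -0.015] [ 0.025  0.026 -0.014]
-0.01 1 [ 0.019  0.056 -0.008] [ 0.019  0.056 -0.008]
0.005 1 [ 0.012 -0.055  0.01 ] [ 0.012 -0.055  0.01 ]
0.015 2 [ 0.017 -0.054  0.016] [ 0.017 -0.054  0.018]
0.02 2 [ 0.016 -0.054  0.021] [ 0.016 -0.054  0.024]
0.025 1 [ 0.021 -0.054  0.029] [ 0.021 -0.054  0.029]
wrist 3710
-0.06 634 [-0.003 -0.053 -0.06 ] [ 0.011  0.051 -0.055]
-0.055 660 [-0.006 -0.053 -0.055] [ 0.011  0.051 -0.05 ]
-0.05 705 [-0.009 -0.051 -0.05 ] [ 0.011  0.05  -0.045]
-0.045 518 [-0.009 -0.051 -0.045] [ 0.011  0.049 -0.04 ]
-0.04 479 [-0.009 -0.051 -0.04 ] [ 0.011  0.049 -0.035]
-0.035 402 [-0.009 -0.051 -0.035] [ 0.011  0.048 -0.03 ]
-0.03 156 [-0.009 -0.048 -0.03 ] [ 0.011  0.045 -0.026]
-0.02 5 [ 0.002 -0.022 -0.016] [ 0.002 -0.005 -0.015]
-0.015 4 [ 0.001 -0.017 -0.015] [ 0.002 -0.006 -0.014]
0.01 49 [ 0.02  -0.045  0.011] [0.021 0.051 0.015]
0.015 68 [ 0.02  -0.046  0.015] [0.021 0.052 0.02 ]
0.02 30 [ 0.02  -0.045  0.02 ] [0.021 0.051 0.024]
```

The fingertips end about 28 mm short of the reported TCP: both cameras put them at tool z of about -0.028. I'll allow for that, back off, go lower and push again.

{"op": "move_arm", "data": {
  "steps": [
    {"xyz": [0.6, 0, 0], "yaw": 0, "claw": 72},
    {"xyz": [0.6, 0, 0], "yaw": 0, "claw": 72},
    {"xyz": [0.6, 0, 0], "yaw": 0, "claw": 72},
    {"xyz": [0, 0, 0.6], "yaw": 0, "claw": 72},
    {"xyz": [0, 0, 0.5], "yaw": 0, "claw": 72},
    {"xyz": [-0.4, 0, 0], "yaw": 0, "claw": 72},
    {"xyz": [-0.4, 0, 0], "yaw": 0, "claw": 72},
    {"xyz": [-0.4, 0, 0], "yaw": 0, "claw": 72},
    {"xyz": [-0.4, 0, 0], "yaw": 0, "claw": 72},
    {"xyz": [0, 0, 0], "yaw": 0, "claw": 72}
  ]
}}

```text
time_s: 16.15
ee_pos: [0.4733, 0.0242, 0.0251]
tcp_rot: [0.0, 0.713, 0.701, 0.0]
wrist_force: [0.2, -0.1, -0.2]
gripper_width: 0.0723
grasp_force: 0.0
```

```bash
python3 chk.py
```

```text
16.15 [0.47331026 0.02418544 0.02506256] [ 0.2352508  -0.12785898 -0.19905448]
side 1128 [ 0.4175 -0.05   -0.0007] [0.5451 0.0525 0.0877] [102 108 108 578  39  45  57  89   0   0   0   0   0   0]
wrist 9683 [ 4.109e-01 -5.930e-02  4.000e-04] [0.5248 0.035  0.0706] [ 365  514  605 6665  359  388  688   58   28   10    2    1    0    0]
```

The cover has tipped over and lies flat. I'll rise, centre over it and measure its pose and the fixture's with the wrist camera.

{"op": "move_arm", "data": {
  "steps": [
    {"xyz": [0, 0, -1], "yaw": 0, "claw": 72},
    {"xyz": [0, 0, -1], "yaw": 0, "claw": 72},
    {"xyz": [-0.7, 0.15, -1], "yaw": 0, "claw": 72},
    {"xyz": [-0.7, 0, -0.5], "yaw": 0, "claw": 72},
    {"xyz": [0, 0, 0], "yaw": 0, "claw": 72},
    {"xyz": [0, 0, 0], "yaw": 0, "claw": 72}
  ]
}}

```text
time_s: 17.0
ee_pos: [0.4758, -0.0091, 0.1115]
tcp_rot: [-0.001, 0.712, 0.702, -0.0]
wrist_force: [-0.2, -0.4, 0.2]
gripper_width: 0.0719
grasp_force: 0.0
```

```bash
python3 - <<'E'
from h import *
p,R,s=tool(); print(s['time_s'],p,R.round(4).tolist())
for n in ['wrist','side','scene']:
    c=vision.capture(n); W=cloud(c); np.savez(n+'3.npz',W=W,col=c['color'])
    hsv=cv2.cvtColor(c['color'],cv2.COLOR_BGR2HSV)
    m=(hsv[...,0]>80)&(hsv[...,0]<97)&(hsv[...,1]>100)&(abs(W[...,1])<.09)&(abs(W[...,0]-.48)<.1)
    for lo,hi in [(.014,.026),(.036,.048)]:
        q=W[m&(W[...,2]>lo)&(W[...,2]<hi)]
        if len(q)>5:
            r=cv2.minAreaRect(q[:,:2].astype(np.float32)*1000); print(n,len(q),np.round(np.r_[r[0],r[1],r[2]],2),np.median(q[:,2]),q.min(0).round(4),q.max(0).round(4))
E
```

```text
17.0 [ 0.47576009 -0.00911286  0.11152513] [[0.0137, 0.9999, -0.0014], [0.9999, -0.0137, 0.0003], [0.0002, -0.0014, -1.0]]
wrist 7292 [476.45 -11.27  66.1  119.86  88.61] 0.019604274413544114 [ 0.4161 -0.0449  0.0141] [0.5363 0.0225 0.0259]
wrist 1737 [476.68 -11.01  25.9   43.98  88.69] 0.041520543227078065 [ 0.4546 -0.0243  0.0361] [0.4985 0.002  0.0439]
side 665 [478.23 -12.58  70.81 120.37  89.51] 0.020752455457824844 [ 0.4179 -0.0476  0.014 ] [0.5385 0.0232 0.0259]
side 148 [477.84 -12.39  28.04  43.35  88.72] 0.04232706205861373 [ 0.456  -0.0264  0.0361] [0.4995 0.0018 0.0463]
scene 222 [478.14  -7.48  61.99 118.93  86.31] 0.01784469761903963 [ 0.42   -0.0409  0.0143] [0.5377 0.0234 0.023 ]
scene 28 [476.91 -14.65  17.34  42.73  89.69] 0.040588240471610595 [ 0.4556 -0.0234  0.0374] [ 0.4982 -0.0059  0.0438]
```

{"op": "move_arm", "data": {
  "steps": [
    {"xyz": [-0.08, 0.03, 0.8], "yaw": 0.1, "claw": 66},
    {"xyz": [0, 0, 0.8], "yaw": 0, "claw": 66},
    {"xyz": [0, 0, 0.8], "yaw": 0, "claw": 66},
    {"xyz": [0, 0, 0.8], "yaw": 0, "claw": 66},
    {"xyz": [0, 0, 0.6], "yaw": 0, "claw": 66},
    {"xyz": [0, 0, 0.3], "yaw": 0, "claw": 66},
    {"xyz": [0, 0, 0.3], "yaw": 0, "claw": 66},
    {"xyz": [0, 0, 0], "yaw": 0, "claw": 66},
    {"xyz": [0, 0, 0], "yaw": 0, "claw": 66}
  ]
}}

```text
time_s: 18.27
ee_pos: [0.4775, -0.0117, 0.0027]
tcp_rot: [0.0, 0.716, 0.699, 0.0]
wrist_force: [0.8, -0.7, -0.4]
gripper_width: 0.066
grasp_force: 0.0
```

{"op": "move_arm", "data": {
  "steps": [
    {"xyz": [0, 0, 0.1], "yaw": 0, "claw": 66},
    {"xyz": [0, 0, 0], "yaw": 0, "claw": 36},
    {"xyz": [0, 0, 0], "yaw": 0, "claw": 36},
    {"xyz": [0, 0, 0], "yaw": 0, "claw": 36},
    {"xyz": [0, 0, 0], "yaw": 0, "claw": 36},
    {"xyz": [0, 0, 0], "yaw": 0, "claw": 36},
    {"xyz": [0, 0, 0], "yaw": 0, "claw": 36}
  ],
  "squeeze": 35
}}

```text
time_s: 19.15
ee_pos: [0.4773, -0.0117, -0.0001]
tcp_rot: [0.0, 0.716, 0.699, 0.0]
wrist_force: [-0.0, -0.3, 2.4]
gripper_width: 0.0437
grasp_force: 35.0
```

{"op": "move_arm", "data": {
  "steps": [
    {"xyz": [0, 0, -0.5], "yaw": 0, "claw": 36},
    {"xyz": [0, 0, -1], "yaw": 0, "claw": 36},
    {"xyz": [0, 0, -1], "yaw": 0, "claw": 36},
    {"xyz": [0, 0, -1], "yaw": -1, "claw": 36},
    {"xyz": [0, 0, -1], "yaw": -1, "claw": 36},
    {"xyz": [0, 0, -1], "yaw": -0.7, "claw": 36},
    {"xyz": [0, 0, 0], "yaw": 0, "claw": 36}
  ]
}}

```text
time_s: 20.02
ee_pos: [0.4783, -0.0116, 0.139]
tcp_rot: [0.001, 0.615, 0.788, 0.001]
wrist_force: [0.1, -0.8, -2.4]
gripper_width: 0.0437
grasp_force: 35.0
```

```bash
python3 - <<'E'
from h import *
p,R,s=tool(); print(s['time_s'],p,R.round(4).tolist(),s['gripper_width'],s['grasp_force'])
for n in ['scene','side']:
    W=np.load(n+'0.npz')['W']
    for y in np.arange(-.65,-.38,.04):
        m=(abs(W[...,1]-y)<.02)&(W[...,0]>.35)&(W[...,0]<.75)&(W[...,2]>.03)&(W[...,2]<.5)
        if m.any(): print(n,y.round(2),m.sum(),W[m].min(0).round(3),W[m].max(0).round(3))
E
```

```text
20.025 [ 0.47829425 -0.0116399   0.13904689] [[-0.2428, 0.9701, 0.0037], [0.9701, 0.2428, 0.0008], [-0.0002, 0.0037, -1.0]] 0.043691351016390795 34.99073624610901
scene -0.61 46 [ 0.6   -0.622  0.03 ] [ 0.629 -0.592  0.04 ]
scene -0.57 81 [ 0.576 -0.59   0.03 ] [ 0.62  -0.55   0.041]
scene -0.53 70 [ 0.556 -0.548  0.03 ] [ 0.599 -0.511  0.041]
scene -0.49 89 [ 0.526 -0.51   0.03 ] [ 0.574 -0.47   0.045]
scene -0.45 21 [ 0.534 -0.47   0.03 ] [ 0.562 -0.458  0.04 ]
side -0.49 441 [ 0.522 -0.502  0.03 ] [ 0.569 -0.47   0.047]
side -0.45 12 [ 0.544 -0.47   0.037] [ 0.556 -0.464  0.044]
```

{"op": "move_arm", "data": {
  "steps": [
    {"xyz": [-1, -0.04, 0], "yaw": 0, "claw": 36},
    {"xyz": [-1, -0.04, 0], "yaw": 0, "claw": 36},
    {"xyz": [-1, -0.04, 0], "yaw": 0, "claw": 36},
    {"xyz": [-1, -0.04, 0], "yaw": 0, "claw": 36},
    {"xyz": [-1, -0.04, 0], "yaw": 0, "claw": 36},
    {"xyz": [-1, -0.04, 0], "yaw": 0, "claw": 36},
    {"xyz": [-1, -0.04, 0], "yaw": 0, "claw": 36},
    {"xyz": [-1, -0.04, 0], "yaw": 0, "claw": 36},
    {"xyz": [-1, -0.04, 0], "yaw": 0, "claw": 36},
    {"xyz": [-1, -0.04, 0], "yaw": 0, "claw": 36}
  ]
}}

```text
time_s: 21.28
ee_pos: [0.5276, -0.2569, 0.1359]
tcp_rot: [-0.001, 0.616, 0.788, -0.0]
wrist_force: [-0.3, -0.2, -1.4]
gripper_width: 0.0438
grasp_force: 35.0
```

{"op": "move_arm", "data": {
  "steps": [
    {"xyz": [-1, -0.04, 0], "yaw": 0, "claw": 36},
    {"xyz": [-1, -0.04, 0], "yaw": 0, "claw": 36},
    {"xyz": [-1, -0.04, 0], "yaw": 0, "claw": 36},
    {"xyz": [-1, -0.04, 0], "yaw": 0, "claw": 36},
    {"xyz": [-1, -0.04, 0], "yaw": 0, "claw": 36},
    {"xyz": [-1, -0.04, 0], "yaw": 0, "claw": 36},
    {"xyz": [-1, -0.04, 0], "yaw": 0, "claw": 36},
    {"xyz": [0, 0, 0], "yaw": 0, "claw": 36},
    {"xyz": [0, 0, 0], "yaw": 0, "claw": 36}
  ]
}}

```text
time_s: 22.4
ee_pos: [0.5638, -0.4265, 0.1361]
tcp_rot: [-0.001, 0.615, 0.788, 0.0]
wrist_force: [0.7, -0.0, -1.4]
gripper_width: 0.0437
grasp_force: 35.0
```

```bash
python3 - <<'E'
from h import *
p,R,s=tool(); print(s['time_s'],p,R.round(4).tolist(),s['gripper_width'])
c=vision.capture('wrist'); W=cloud(c); cv2.imwrite('pics/w4.png',c['color']); np.savez('w4.npz',W=W,col=c['color'],p=p,R=R)
m=(W[...,2]>.019)&(W[...,2]<.034)&(np.hypot(W[...,0]-.545,W[...,1]+.32)<.12)
q=W[m]; r=cv2.minAreaRect(q[:,:2].astype(np.float32)*1000); print(len(q),np.median(q[:,2]),r)
hsv=cv2.cvtColor(c['color'],cv2.COLOR_BGR2HSV)
t=(hsv[...,0]>80)&(hsv[...,0]<97)&(hsv[...,1]>100)&(W[...,2]>.1)
L=(W-p)@R
q=L[t&(L[...,2]<.05)&(abs(L[...,0])<.06)&(abs(L[...,1])<.09)]; print('held',len(q),q.min(0),q.max(0),np.histogram(q[:,2],np.arange(-.05,.03,.005)))
E
```

```text
22.4 [ 0.5638125  -0.42648257  0.13606235] [[-0.2434, 0.9699, -0.0014], [0.9699, 0.2434, 0.0019], [0.0022, -0.0009, -1.0]] 0.04366452566622807
8173 0.02551782554237279 ((537.5941162109375, -322.0716857910156), (147.68580627441406, 93.57384490966797), 14.148192405700684)
held 18209 [-0.02433162 -0.06079015 -0.09775493] [ 0.03487801  0.05885799 -0.00068443] (array([   0, 4623,  420,  352,  328, 3009, 8529,  403,  365,  162,    0,
          0,    0,    0,    0]), array([-5.00000000e-02, -4.50000000e-02, -4.00000000e-02, -3.50000000e-02,
       -3.00000000e-02, -2.50000000e-02, -2.00000000e-02, -1.50000000e-02,
       -1.00000000e-02, -5.00000000e-03, -2.77555756e-17,  5.00000000e-03,
        1.00000000e-02,  1.50000000e-02,  2.00000000e-02,  2.50000000e-02]))
```

View pics/w4.png

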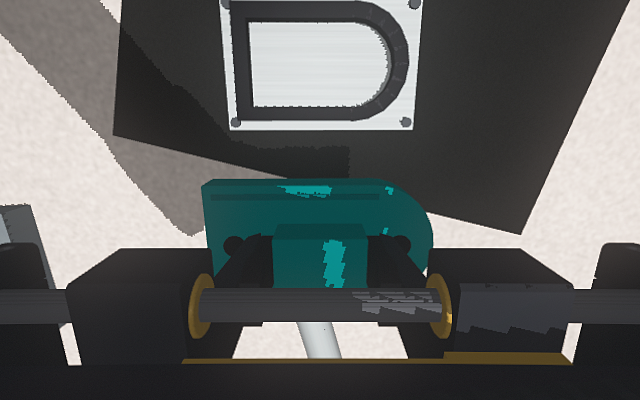

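The wrist view shows the pocket at (320,70) with its rounded end to the right. The held cover at (320,230) is in the same sense, nose right. I'll fit both outlines from this one picture so the camera bias cancels.

```bash
cat > fit.py <<'E'
from h import *
from scipy.optimize import least_squares
def sd(q,x,y,th,g):   # signed distance to D outline grown by g
    c,s=np.cos(th),np.sin(th); d=q-[x,y]; u=d[:,0]*c+d[:,1]*s; v=-d[:,0]*s+d[:,1]*c
    def box(u,v,cx,hx,hy):
        a=abs(u-cx)-hx; b=abs(v)-hy
        return np.hypot(np.maximum(a,0),np.maximum(b,0))+np.minimum(np.maximum(a,b),0)
    return np.minimum(box(u,v,-16.5,43.5,33),np.hypot(u-27,v)-33)-g
def bound(m,P):  # boundary points of mask, subpixel-ish: pixels in mask adjacent to outside
    e=m&~cv2.erode(m.astype(np.uint8),np.ones((3,3))).astype(bool); return P[e]*1000
E
python3 - <<'E'
from fit import *
d=np.load('w4.npz'); W,p,R,col=d['W'],d['p'],d['R'],d['col']; L=(W-p)@R
hsv=cv2.cvtColor(col,cv2.COLOR_BGR2HSV)
# rim mask -> filled
m=(W[...,2]>.0195)&(W[...,2]<.032)&(np.hypot(W[...,0]-.538,W[...,1]+.322)<.1)
n,l,st,_=cv2.connectedComponentsWithStats(m.astype(np.uint8)); m=l==1+np.argmax(st[1:,4])
q=bound(m,W[...,:2])
# intersect classes
th=np.radians(14.15); x0=[537.6,-322.,th]
for g in (13.2,1.2):
    k=abs(sd(q,*x0,g))<3
    r=least_squares(lambda a:sd(q[k],*a[:3],a[3]),x0+[g],loss='soft_l1'); print(g,k.sum(),r.x.round(2),np.degrees(r.x[2]).round(2),np.sqrt(np.mean(r.fun**2)).round(2))
print('rim z',np.median(W[m][:,2]))
fl=(np.array(hsv[...,2])>150)&(W[...,2]>.004)&(W[...,2]<.018)&(sd(W[...,:2].reshape(-1,2)*1000,*x0,3).reshape(400,640)<0)
q=bound(fl,W[...,:2]); k=abs(sd(q,*x0,1.2))<4
r=least_squares(lambda a:sd(q[k],*a[:3],a[3]),x0+[1.],loss='soft_l1'); print('floor',k.sum(),r.x.round(2),np.degrees(r.x[2]).round(2),np.median(W[fl][:,2]))
# held: teal plate top, tool frame; map (tool y->u, tool x->v) 
t=(L[...,2]>-.027)&(L[...,2]<-.012)&(abs(L[...,0])<.05)&(abs(L[...,1])<.075)&(L[...,0]>.0)
q=L[t]; A=np.c_[q,np.ones(len(q))]; 
pl=np.linalg.lstsq(np.c_[q[:,:2],np.ones(len(q))],q[:,2],rcond=None)[0]; print('plate plane',pl.round(4))
q=bound(t,L[...,[1,0]]); q=q[q[:,1]>13]; k=abs(sd(q,0,0,0,0))<4
r=least_squares(lambda a:sd(q[k],*a,0),[0,0,0],loss='soft_l1'); print('held',k.sum(),r.x.round(2),np.degrees(r.x[2]).round(2),np.sqrt(np.mean(r.fun**2)))
b=(L[...,2]>-.047)&(L[...,2]<-.035)&(hsv[...,0]>80)&(hsv[...,0]<97)&(abs(L[...,0])<.02)&(abs(L[...,1])<.03)
print('boss',L[b].min(0),L[b].max(0))
E
```

```text
13.2 493 [ 5.3767e+02 -3.2205e+02  2.5000e-01  1.2850e+01] 14.12 0.75
1.2 561 [ 5.3770e+02 -3.2245e+02  2.5000e-01  1.3800e+00] 14.23 0.61
rim z 0.025524540096478025
floor 521 [ 5.3635e+02 -3.2230e+02  2.5000e-01 -1.0000e-01] 14.07 0.011544709944685812
plate plane [ 0.0422  0.0005 -0.0204]
held 403 [-0.54  0.27  0.  ] 0.03 0.7339145543810573
boss [-0.01170416 -0.02979863 -0.04691758] [ 0.01412901  0.02991748 -0.03500809]
```

{"op": "move_arm", "data": {
  "steps": [
    {"xyz": [0.86, 0, 0], "yaw": 0, "claw": 36},
    {"xyz": [0.86, 0, 0], "yaw": 0, "claw": 36},
    {"xyz": [0.86, 0, 0], "yaw": 0, "claw": 36},
    {"xyz": [0.86, 0, 0], "yaw": 0, "claw": 36},
    {"xyz": [0.85, 0.02, 0], "yaw": 0, "claw": 36},
    {"xyz": [0, 0, 1], "yaw": 0, "claw": 36},
    {"xyz": [0, 0, 1], "yaw": 0, "claw": 36},
    {"xyz": [0, 0, 1], "yaw": 0, "claw": 36},
    {"xyz": [0, 0, 0.8], "yaw": 0, "claw": 36},
    {"xyz": [0, 0, 0], "yaw": 0, "claw": 36}
  ]
}}

```text
time_s: 23.7
ee_pos: [0.5376, -0.3225, 0.0409]
tcp_rot: [-0.002, 0.615, 0.789, -0.0]
wrist_force: [-0.1, -0.1, -1.4]
gripper_width: 0.0436
grasp_force: 35.0
```

```bash
cat > err.py <<'E'
from h import *
import time
T=np.array([.5383,-.3223]); p,R,s=tool(); d=R.T@np.r_[T-p[:2],0]
print(s['time_s'],p,'delta units xy',(d/.025).round(3),'yaw deg',np.degrees(np.arctan2(R[1,1],R[0,1])).round(2),'tilt',R[:,2].round(4),'F',np.round(s['wrist_force'],1),np.round(s['ft_torque'],2))
E
python3 err.py; python3 - <<'E'
from h import *
d=np.load('w4.npz'); W,p,R=d['W'],d['p'],d['R']; L=(W-p)@R
t=(L[...,2]>-.027)&(L[...,2]<-.012)&(abs(L[...,1])<.05)&(L[...,0]>.012)&(L[...,0]<.03)
q=L[t]; print(len(q),np.linalg.lstsq(np.c_[q[:,:2],np.ones(len(q))],q[:,2],rcond=None)[0].round(4))
E
```

```text
23.7 [ 0.53760496 -0.32253106  0.04094521] delta units xy [ 0.002  0.029 -0.   ] yaw deg 14.13 tilt [-0.0025  0.0017 -1.    ] F [-0.1 -0.1 -1.4] [-0.06  0.08  0.05]
6676 [ 0.0406  0.003  -0.0207]
```

{"op": "move_arm", "data": {
  "steps": [
    {"xyz": [0.02, 0.03, 0.2], "yaw": 0, "claw": 36},
    {"xyz": [0, 0, 0.25], "yaw": 0, "claw": 36},
    {"xyz": [0, 0, 0.1], "yaw": 0, "claw": 36},
    {"xyz": [0, 0, 0.1], "yaw": 0, "claw": 36},
    {"xyz": [0, 0, 0], "yaw": 0, "claw": 36}
  ]
}}

```text
time_s: 24.32
ee_pos: [0.5391, -0.3232, 0.026]
tcp_rot: [-0.0, 0.615, 0.788, -0.0]
wrist_force: [0.4, 0.2, -1.5]
gripper_width: 0.0434
grasp_force: 35.0
```

```bash
python3 err.py
```

```text
24.325 [ 0.53910207 -0.32320112  0.02601346] delta units xy [ 0.043 -0.022  0.   ] yaw deg 14.09 tilt [-1.e-04  0.e+00 -1.e+00] F [ 0.4  0.2 -1.5] [-0.08  0.07  0.03]
```

{"op": "move_arm", "data": {
  "steps": [
    {"xyz": [0.04, -0.02, 0], "yaw": 0, "claw": 36},
    {"xyz": [0, 0, 0.1], "yaw": 0, "claw": 36},
    {"xyz": [0, 0, 0.1], "yaw": 0, "claw": 36},
    {"xyz": [0, 0, 0], "yaw": 0, "claw": 36}
  ]
}}

```text
time_s: 24.82
ee_pos: [0.5382, -0.3222, 0.0208]
tcp_rot: [-0.0, 0.615, 0.789, -0.0]
wrist_force: [-0.6, 0.2, -1.7]
gripper_width: 0.0432
grasp_force: 35.0
```

```bash
python3 err.py
```

```text
24.825 [ 0.53824892 -0.32221268  0.02079008] delta units xy [-0.004  0.001 -0.   ] yaw deg 14.1 tilt [-4.e-04  2.e-04 -1.e+00] F [-0.6  0.2 -1.7] [-0.06  0.01 -0.02]
```

It's entering the pocket without contact, so I'll carry on to the floor.

{"op": "move_arm", "data": {
  "steps": [
    {"xyz": [0.01, 0, 0.1], "yaw": 0, "claw": 36},
    {"xyz": [0, 0, 0.1], "yaw": 0, "claw": 36},
    {"xyz": [0, 0, 0.1], "yaw": 0, "claw": 36},
    {"xyz": [0, 0, 0.1], "yaw": 0, "claw": 36},
    {"xyz": [0, 0, 0], "yaw": 0, "claw": 36}
  ]
}}

```text
time_s: 25.45
ee_pos: [0.5382, -0.322, 0.0108]
tcp_rot: [-0.0, 0.615, 0.789, -0.0]
wrist_force: [0.1, -0.2, -2.0]
gripper_width: 0.0436
grasp_force: 35.0
```

```bash
python3 err.py
```

```text
25.45 [ 0.53824699 -0.32197544  0.01081973] delta units xy [-0.013 -0.001 -0.   ] yaw deg 14.1 tilt [-3.e-04  2.e-04 -1.e+00] F [ 0.1 -0.2 -2. ] [-0.02  0.03  0.03]
```

{"op": "move_arm", "data": {
  "steps": [
    {"xyz": [0, 0, 0.06], "yaw": 0, "claw": 36},
    {"xyz": [0, 0, 0], "yaw": 0, "claw": 36}
  ]
}}

```text
time_s: 25.7
ee_pos: [0.5385, -0.3222, 0.01]
tcp_rot: [0.0, 0.615, 0.789, 0.0]
wrist_force: [-1.3, 1.0, 2.7]
gripper_width: 0.0439
grasp_force: 35.0
```

Floor contact. I'll release, rise and check the seat.

{"op": "move_arm", "data": {
  "steps": [
    {"xyz": [0, 0, 0], "yaw": 0, "claw": 64},
    {"xyz": [0, 0, 0], "yaw": 0, "claw": 64},
    {"xyz": [0, 0, 0], "yaw": 0, "claw": 64},
    {"xyz": [0, 0, -0.6], "yaw": 0, "claw": 64},
    {"xyz": [0, 0, -1], "yaw": 0, "claw": 64},
    {"xyz": [0, 0, -1], "yaw": 0, "claw": 64},
    {"xyz": [0, 0, -1], "yaw": 0, "claw": 64},
    {"xyz": [-0.6, 0, -0.4], "yaw": 0, "claw": 64},
    {"xyz": [0, 0, 0], "yaw": 0, "claw": 64},
    {"xyz": [0, 0, 0], "yaw": 0, "claw": 64}
  ]
}}

```text
time_s: 26.95
ee_pos: [0.5414, -0.3365, 0.1086]
tcp_rot: [-0.001, 0.615, 0.788, -0.0]
wrist_force: [-0.1, 0.4, -0.7]
gripper_width: 0.0641
grasp_force: 0.0
```

```bash
python3 - <<'E'
from fit import *
p,R,s=tool(); print(s['time_s'],p,s['gripper_width'])
c=vision.capture('wrist'); W=cloud(c); cv2.imwrite('pics/w5.png',c['color'])
hsv=cv2.cvtColor(c['color'],cv2.COLOR_BGR2HSV)
near=sd(W[...,:2].reshape(-1,2)*1000,537.7,-322.2,np.radians(14.15),0).reshape(400,640)
t=(hsv[...,0]>80)&(hsv[...,0]<97)&(hsv[...,1]>80)&(W[...,2]>.02)&(W[...,2]<.038)&(near<5)
q=W[t&(near<-4)]; print('plate',np.linalg.lstsq(np.c_[q[:,:2]-[.5377,-.3222],np.ones(len(q))],q[:,2],rcond=None)[0].round(4))
rim=(near>4)&(near<11)&(W[...,2]>.015); print('rim z',np.median(W[rim][:,2]))
b=bound(t,W[...,:2]); k=abs(sd(b,537.7,-322.2,np.radians(14.15),0))<3
r=least_squares(lambda a:sd(b[k],*a,0),[537.7,-322.2,.247],loss='soft_l1'); print(r.x.round(3),np.degrees(r.x[2]))
for n in ('side','scene'):
    c=vision.capture(n); W=cloud(c); h=cv2.cvtColor(c['color'],cv2.COLOR_BGR2HSV)
    near=sd(W[...,:2].reshape(-1,2)*1000,538.5,-321.5,np.radians(14.15),0).reshape(400,640)
    q=W[(near<-4)&(W[...,2]<.036)&(W[...,2]>.015)&(h[...,0]>80)&(h[...,0]<97)&(h[...,1]>80)]
    print(n,len(q),np.linalg.lstsq(np.c_[q[:,:2]-[.5377,-.3222],np.ones(len(q))],q[:,2],rcond=None)[0].round(4),'rim',np.median(W[(near>4)&(near<11)&(W[...,2]>.015)][:,2]))
E
```

```text
26.95 [ 0.54138872 -0.33649238  0.10859618] 0.06412990296047652
plate [-0.0013  0.0012  0.0297]
rim z 0.025829027530635457
[ 5.37750e+02 -3.21603e+02  2.43000e-01] 13.939751061115317
side 879 [ 0.0012 -0.0025  0.0306] rim 0.3761446813478714
scene 131 [-0.0019  0.0055  0.0279] rim 0.44741487327232604
```

View pics/w5.png

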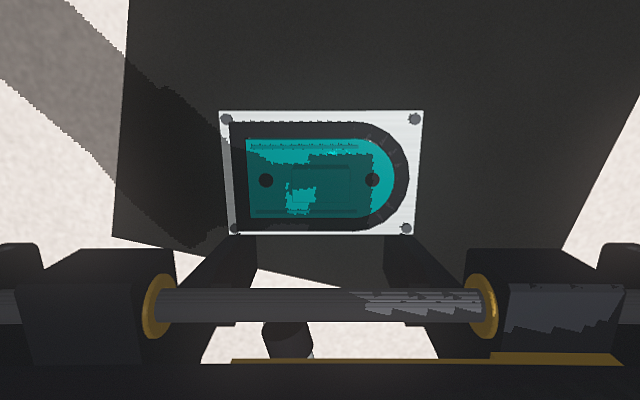

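The cover lies level in the pocket at (318,178), about 3.9 mm proud of the rim, centred and released. Handing in.

```bash
python3 -c "
from station import manip; print(manip.hand_in())"
```

```text
the job is handed in; nothing more can be done
None
```

I handed the job in at about 27 s: the single-boss, rounded cover was laid boss up on the mat, let go, taken again by its boss and seated in the fixture's pocket, and my last check showed it level, within about 1 mm of centre and 3.9 mm proud of the rim (4 mm nominal); the hand-in returned no verdict.

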